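# Shut off the bench air at the valve box

### The arm

A 7-joint arm with a two-finger parallel gripper is mounted at the origin on the work surface. World frame = base frame: x ahead of the robot, y to its left, z up, the work surface at z = 0. Lengths are in m, angles in rad, forces in N, time in s.
With the tool pointing down it reaches from about 0.4 to 0.9 m from the base axis. Payload 5.5 kg.
Tool frame: the origin (TCP) lies on the centre line of the jaws, within the pads' length; the fingertips stand 25 mm ahead of it and the grasp point (between the pads) lies 6 mm ahead of it; z points along the fingers, y is the line along which they close (so a half turn about z gives the same grasp; the last joint's range is limited). The gripper opens to 92 mm and grips with 3 to 60 N. Pads are 19 mm wide; open, the fingers measure 130 mm over their backs; the gripper's body (75 mm by 190 mm) begins 47 mm behind the grasp point.
Start: joints at [-1.084, 0.501, -0.427, 1.55, 0.221, 1.138, -0.21], TCP at [0.144, 0.634, 0.252] pointing down, gripper open.
Joint ranges: [-2.88, 2.88], [-0.31, 2.03], [-1.54, 1.56], [0.2, 2.42], [-1.41, 4.55], [0.19, 2.02], [-2.57, 2.57]. Speed limits (rad/s): [2.57, 2.57, 3.14, 3.14, 3.14, 3.14, 3.14].

### API

Orientations are given as [roll, pitch, yaw] about the fixed x, y, z axes, in that order (R = Rz(yaw) Ry(pitch) Rx(roll)).
In Python, from rig import robot gives the robot as it stands.
- The arm moves only by the tool apply_moves, never from a script. Its argument "series" is a list of rows, each an object with "travel": the shift along the tool's x, y, z in mm, a list of three; "delta_rot": the turn, a rotation vector about the tool's x, y, z in degrees, a list of three; "grip": the opening, from 0 (shut) to 1 (fully open). A call has exactly 10 rows; each row shifts and turns the commanded pose from where the row before left it, along the tool's axes as they then stand; what a row does not reach is not made up. A row lasts 1/12 s, in which the tool goes at most 41.7 mm and 7.16 degrees, less where a joint would pass 70% of its speed; a pose out of reach is approached as far as the arm can. A call is refused whole if a number of a shift passes 41.7 or a number of a turn 7.16, either way. A call with a gripper value outside its range is refused whole. The fingers move at their own pace and stop on an object; the grip force is fixed at half the most. Time passes only in rows, so rows that do not move let the fingers close, or fill a call up. It gives the time, the measured TCP pose, the force, the opening and the grip force at its end, in the units of the state.
- robot.get_state(): the state, without advancing time (a new reading comes with each control period).
- robot.read_camera(name): name is "scene" or "top"; returns a dict with "pixels" (480x640x3 uint8, blue, green, red), "depth" (480x640 float32, m along the optical axis (not along the pixel's ray), 0 where there is no reading), "intrinsics" (3x3 intrinsics, pixels), "xyz" and "attitude" of the camera in the world. Camera axes: x right, y down, z forward; pixel columns grow to the right and rows downward; lengths in m; the calibration is good to about 2 mm. A picture is of the moment at which its call begins.
- robot.job_done(): hands the job in; it is judged then, once.
The state is a dict: "clock": time; "q": joint angles; "qvel": joint speeds; "joint_efforts": joint torques, N m; "position": TCP position; "tcp_rot": TCP orientation; "force": force on the tool from outside, world axes, zero at the start; "ft_torque": the same for the moment, N m; "grip_width": finger opening in m; "gripper_force": force on a finger pad.
Only numpy, scipy, OpenCV 4.12 (cv2) and the standard library are available. Lean on these libraries where they do the work, as an engineer would, in place of code of your own. Each camera call takes 0.05 s, during which the arm holds its last target. There are 200 camera calls.

### The job

Shut off the air to the repair bench, all by pushing: slide the cover of the air valve box fully aside along its rails to the far stop, without lifting it, and only then push the uncovered valve handle that ends in a round disc fully shut, a quarter turn clockwise to its stop, so that it lies across its pipe. Leave the plain straight handle as it is, and do not disturb the loose things around the box.

Things in the scene. Friction and masses are not known exactly. Their poses are not given: they have to be found in the camera images.
- air_box: fixed compressed-air valve box, 216 (x) x 580 (y) x 87 mm high; origin under its centre, on the bench. -y half: open bay (x -90..90, y -275..5, walls 75 high, pipes up to 35) with two valves; +y half: closed deck 73 high. Rails along both long sides (tops at 75) with guides 7 high outside, between end stops at y -275 and +275 (87 high). Hose couplings stick out 36 at the back (+x), low down.
- cover: loose flat steel cover, 201 (x) x 268 (y) x 5 thick, 0.3 to 0.55 kg, lying on the rails with 2 mm play between the guides; origin at the centre of its underside (75 mm above the bench while it lies on the rails), axes as the air box. It starts over the bay (its centre at air box y about -130 mm) and slides along the air box's y on top of the deck; against the far stop its centre is at air box y = +141 mm. Sliding it takes about 2 to 6 N.
- cover_tab (a point): centre of the upright tab in the middle of the cover's top: 60 (x) x 10 (y), standing 25 above the cover's top, from 80 to 105 mm above the bench; this point is 92 mm above the bench.
- disc_valve_handle (a joint): turn of the disc-ended handle about its vertical axis, rad, stays where it is left (about 2 N at its end moves it). 0 = open: the handle points from its hub along the air box's -x, in line with its pipe. It grows clockwise seen from above, so that the handle's free end moves towards the air box's +y and then +x; 1.57 = shut, against its stop: the handle points along the air box's +y, across the pipe.
- disc_valve_hub (a point): on the vertical turning axis of the disc-ended handle, at the handle's mid-height (57 mm above the bench). The two valves sit at air box (x 30, y -190) and (x 30, y -80) mm, either way round.
- disc_valve_end (a point): centre of the round disc at the free end of the marked handle, 60 mm from its hub. The handle is a flat steel bar 13 wide and 10 thick (52 to 62 mm above the bench) that ends in a disc 32 in diameter, same thickness. Under the cover at the start.
- plain_valve_handle (a joint): turn of the plain handle about its vertical axis, rad, stays where it is left (about 2 N at its end moves it). 0 = open: the handle points from its hub along the air box's -x, in line with its pipe. It grows clockwise seen from above, so that the handle's free end moves towards the air box's +y and then +x; 1.57 = shut, against its stop: the handle points along the air box's +y, across the pipe. This one is to stay as it is.
- plain_valve_hub (a point): on the vertical turning axis of the plain handle, at the handle's mid-height (57 mm above the bench). The two valves sit at air box (x 30, y -190) and (x 30, y -80) mm, either way round.
- plain_valve_end (a point): point on the plain handle 60 mm from its hub; the handle is a straight bar, 13 wide, 10 thick, 76 long, square-ended, no disc. Under the cover at the start.
- spray: loose white bottle with a cap, 68 dia x 170 tall, stands close behind the air box, mm; origin at its underside; not to be disturbed.
- screw_jar: loose small glass jar, 52 dia x 65 tall, behind the air box, mm; origin at its underside; not to be disturbed.
- fan: loose cooling fan, 80 x 80 x 25, lies behind the air box, mm; origin at its underside; not to be disturbed.
- memory: loose memory stick, 133 x 30 x 6, lies on the robot's side of the air box, mm; origin at its underside; not to be disturbed.
- screwdriver: loose screwdriver, 190 long, lies on the robot's side of the air box, mm; not to be disturbed.
- drive: loose disk drive, 100 x 70 x 12, lies beyond the +y end of the air box, mm; origin at its underside; not to be disturbed.
- bit_cup: loose open cup, 60 dia x 60 tall, stands beyond the -y end of the air box, mm; origin at its underside; not to be disturbed.

How it is judged:
On the way, in this order (a step that is already met when the one before it is completed fails the run):
1. the cover has been slid aside to within 26 mm of the far stop, with the disc-ended handle still open (y of cover in the frame of air_box above 0.115 m and value of joint disc_valve_handle below 0.6 rad), for 0.1 s.
2. the disc-ended handle has been pushed shut (value of joint disc_valve_handle above 1.42 rad), for 0.2 s.
At the end, for the whole second after the job is handed in: The cover lies at rest on the rails, its centre beyond air box y = 115 mm (within 26 mm of the far stop); the disc-ended handle is shut and at rest (joint above 1.42 of 1.57 rad); the plain handle's end is within 15 mm of its start; each loose bystander is within 30 mm of its start (y of cover in the frame of air_box above 0.115 m and z of cover in the frame of air_box between 0.068 and 0.083 m and linear speed of cover below 0.02 m/s and value of joint disc_valve_handle above 1.42 rad and velocity of joint disc_valve_handle below 0.05 rad/s and distance of plain_valve_end from where it was at the start of the episode below 0.015 m and distance of each of spray, screw_jar, fan, memory, screwdriver, drive, bit_cup from where it was at the start of the episode below 0.03 m); the robot touches nothing.
It fails at once if the cover is lifted off its rails (12 mm) or tipped (z of cover in the frame of air_box above 0.087 m or angle between cover's own z axis and vertical above 0.12 rad).
It fails at once if the plain handle is moved (its end by more than 15 mm) (distance of plain_valve_end from where it was at the start of the episode above 0.015 m).
It fails at once if a loose bystander is moved by more than 30 mm (distance of any of spray, screw_jar, fan, memory, screwdriver, drive, bit_cup from where it was at the start of the episode above 0.03 m).
It also fails if it takes over 56 s, if anything falls off the work surface, if the arm or the gripper's body presses on something with over 40 N, if the wrist force passes 120 N, or if a joint passes its speed limit or range.

## Working session

There is one attempt and no reset: what is moved stays moved. The work goes in short steps, Python scripts to look and compute and a tool call to move; the robot and the scene stay as the last step left them, time stands still between calls to the robot, and variables do not carry over. Pictures are saved under pics/ and viewed, at most 10 in all, crops included, and the job is handed in when it is done.

Besides the shell and the picture viewer there is one more tool, called after "Request:" by a JSON object that holds its "op" and its "data". apply_moves: Moves the arm, as the interface text tells. Its arguments: {"type":"object","properties":{"series":{"type":"array"}},"required":["series"]}

```bash
mkdir -p pics; cat > h.py <<'E'
import numpy as np, cv2
from rig import robot
from scipy.spatial.transform import Rotation as R
def cam(n):
    c=robot.read_camera(n); 
    a=np.array(c["attitude"],float)
    c["R"]=a if a.shape==(3,3) else (R.from_euler('xyz',a).as_matrix() if a.size==3 else R.from_quat(a).as_matrix())
    return c
def pts(c):
    K=np.array(c["intrinsics"]);d=c["depth"];v,u=np.mgrid[:480,:640]
    p=np.stack([(u-K[0,2])/K[0,0]*d,(v-K[1,2])/K[1,1]*d,d],-1)
    return p@c["R"].T+np.array(c["xyz"])
def ray(c,u,v,z):
    K=np.array(c["intrinsics"]);r=c["R"]@np.array([(u-K[0,2])/K[0,0],(v-K[1,2])/K[1,1],1]);o=np.array(c["xyz"])
    return o+r*(z-o[2])/r[2]
E
python3 - <<'E'
from h import *
s=robot.get_state();print({k:np.round(v,3).tolist() for k,v in s.items()})
for n in("top","scene"):
    c=cam(n);cv2.imwrite(f"pics/{n}0.png",c["pixels"]);print(n,c["xyz"],c["attitude"],c["intrinsics"])
    np.savez(f"{n}0.npz",**c)
    P=pts(c);print([np.round(P[v,u],3).tolist() for u,v in((320,240),(320,400),(100,240),(540,240))])
E
```

```text
{'clock': 0.0, 'q': [-1.084, 0.502, -0.427, 1.551, 0.221, 1.138, -0.21], 'qvel': [-0.001, 0.001, 0.001, -0.001, 0.0, 0.001, -0.002], 'joint_efforts': [-0.0, -56.66, -5.816, -27.911, -0.069, 0.031, 0.0], 'position': [0.144, 0.633, 0.251], 'tcp_rot': [-3.14, -0.0, 2.918], 'force': [0.77, -0.037, -0.288], 'ft_torque': [0.042, 0.022, 0.035], 'gripper_force': 0.0, 'grip_width': 0.092}
top [0.45891332 0.04000038 1.07462106] [-3.05613655  0.0031709  -1.5800344 ] [[438.32813818   0.         324.191626  ]
 [  0.         438.32813818 245.92491973]
 [  0.           0.           1.        ]]
[[0.558, 0.052, 0.074], [0.182, 0.056, 0.0], [0.564, 0.564, 0.062], [0.561, -0.488, 0.001]]
scene [1.19887084 0.51573319 0.86610443] [-2.34723082  0.01347386  2.18241721] [[543.66711428   0.         319.79003831]
 [  0.         543.66711428 239.69273966]
 [  0.           0.           1.        ]]
[[0.544, 0.044, 0.072], [0.812, 0.23, 0.001], [0.768, -0.415, 0.0], [0.207, 0.411, 0.002]]
```

View pics/top0.png

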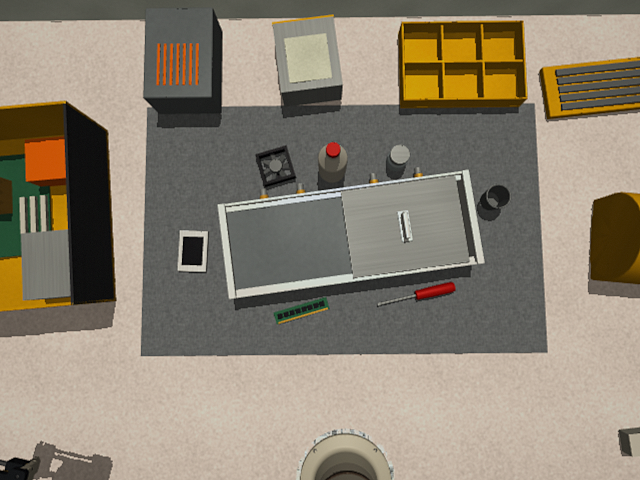

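View pics/scene0.png

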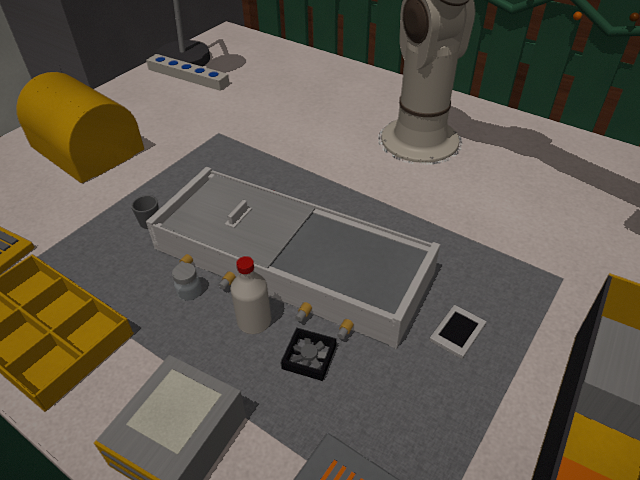

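The top view shows the box turned by several degrees, with the cover over its right (-y) half and the tab near px (405,226). The spray is at (333,160), the jar at (399,157), the cup at (493,200), the fan at (275,166), the drive at (193,251), the memory stick at (300,311) and the screwdriver at (420,295).

```bash
python3 - <<'E'
from h import *
c=dict(np.load("top0.npz"));P=pts(c)
z=P[...,2];reg=(P[...,0]>.35)&(P[...,0]<.78)&(P[...,1]>-.4)&(P[...,1]<.38)
m=(reg&(z>.06)&(z<.096)).astype(np.uint8)
m=cv2.morphologyEx(m,cv2.MORPH_OPEN,np.ones((7,7)))
n,l,st,_=cv2.connectedComponentsWithStats(m);k=1+np.argmax(st[1:,4]);q=P[l==k]
r=cv2.minAreaRect((q[:,:2]*1000).astype(np.float32));print("box",r,cv2.boxPoints(r).round(1).tolist())
t=P[reg&(z>.097)&(z<.112)&(np.abs(P[...,0]-.59)<.06)&(P[...,1]<-.08)&(P[...,1]>-.2)]
print("tab",len(t),t.mean(0),cv2.minAreaRect((t[:,:2]*1000).astype(np.float32)))
# end stop points z>0.081
g=P[(l==k)&(z>.082)];print(len(g))
for nm,s in(("right",g[g[:,1]<-.1]),("left",g[g[:,1]>.2])):
    print(nm,len(s),s.mean(0).round(4),cv2.minAreaRect((s[:,:2]*1000).astype(np.float32)))
for u,v in((400,155),(333,150)):print(P[v,u])
E
```

```text
box ((573.5294189453125, -16.636077880859375), (216.7195281982422, 581.6688232421875), 7.466153144836426) [[428.29998779296875, 257.70001220703125], [503.8999938964844, -319.1000061035156], [718.7999877929688, -290.8999938964844], [643.2000122070312, 285.79998779296875]]
tab 131 [ 0.58896958 -0.14110251  0.10428883] ((589.510009765625, -141.65611267089844), (58.81063461303711, 10.996282577514648), 7.1587982177734375)
3418
right 1988 [ 0.5977 -0.2227  0.0845] ((596.6124877929688, -196.16461181640625), (215.7755889892578, 219.7725372314453), 7.429225921630859)
left 667 [0.5394 0.2605 0.0864] ((540.5015258789062, 239.4259796142578), (219.64825439453125, 82.61544036865234), 1.0051536560058594)
[ 0.75849113 -0.13795752  0.0646574 ]
[0.73999876 0.0216487  0.16828172]
```

Request:
{"op": "apply_moves", "data": {"series": [{"travel": [0, 0, 0], "delta_rot": [0, 0, -6.75], "grip": 0}, {"travel": [0, 0, 0], "delta_rot": [0, 0, -6.75], "grip": 0}, {"travel": [0, 0, 0], "delta_rot": [0, 0, -6.75], "grip": 0}, {"travel": [-16, -30, 0], "delta_rot": [0, 0, 0], "grip": 0}, {"travel": [-16, -30, 0], "delta_rot": [0, 0, 0], "grip": 0}, {"travel": [-16, -30, 0], "delta_rot": [0, 0, 0], "grip": 0}, {"travel": [-16, -30, 0], "delta_rot": [0, 0, 0], "grip": 0}, {"travel": [-16, -30, 0], "delta_rot": [0, 0, 0], "grip": 0}, {"travel": [-16, -30, 0], "delta_rot": [0, 0, 0], "grip": 0}, {"travel": [-16, -30, 0], "delta_rot": [0, 0, 0], "grip": 0}]}}

```text
clock: 0.93
position: [0.2831, 0.4382, 0.2514]
tcp_rot: [-3.141, -0.0, -3.012]
force: [0.6, 1.1, 1.0]
grip_width: 0.0298
gripper_force: 0.0
```

Request:
{"op": "apply_moves", "data": {"series": [{"travel": [-12, -33, 0], "delta_rot": [0, 0, 0], "grip": 0}, {"travel": [-12, -33, 0], "delta_rot": [0, 0, 0], "grip": 0}, {"travel": [-12, -33, 0], "delta_rot": [0, 0, 0], "grip": 0}, {"travel": [-12, -33, 0], "delta_rot": [0, 0, 0], "grip": 0}, {"travel": [-12, -33, 0], "delta_rot": [0, 0, 0], "grip": 0}, {"travel": [-12, -33, 0], "delta_rot": [0, 0, 0], "grip": 0}, {"travel": [-12, -33, 0], "delta_rot": [0, 0, 0], "grip": 0}, {"travel": [-12, -33, 0], "delta_rot": [0, 0, 0], "grip": 0}, {"travel": [-12, -33, 0], "delta_rot": [0, 0, 0], "grip": 0}, {"travel": [-12, -33, 0], "delta_rot": [0, 0, 0], "grip": 0}]}}

```text
clock: 1.77
position: [0.4443, 0.1266, 0.2516]
tcp_rot: [-3.142, -0.0, -3.012]
force: [-0.2, 0.3, -0.2]
grip_width: 0.0004
gripper_force: 0.0
```

Request:
{"op": "apply_moves", "data": {"series": [{"travel": [-12, -33, 0], "delta_rot": [0, 0, 0], "grip": 0}, {"travel": [-12, -33, 0], "delta_rot": [0, 0, 0], "grip": 0}, {"travel": [-12, -33, 0], "delta_rot": [0, 0, 0], "grip": 0}, {"travel": [-12, -33, 0], "delta_rot": [0, 0, 0], "grip": 0}, {"travel": [-12, -33, 0], "delta_rot": [0, 0, 0], "grip": 0}, {"travel": [-12, -33, 0], "delta_rot": [0, 0, 0], "grip": 0}, {"travel": [-12, -33, 0], "delta_rot": [0, 0, 0], "grip": 0}, {"travel": [-12, -33, 0], "delta_rot": [0, 0, 0], "grip": 0}, {"travel": [-12, -33, 0], "delta_rot": [0, 0, 0], "grip": 0}, {"travel": [0, -26, 0], "delta_rot": [0, 0, 0], "grip": 0}]}}

```text
clock: 2.6
position: [0.5945, -0.1804, 0.2511]
tcp_rot: [-3.141, 0.001, -3.013]
force: [-0.1, 0.7, -0.0]
grip_width: 0.0005
gripper_force: 0.0
```

Request:
{"op": "apply_moves", "data": {"series": [{"travel": [0, 0, 20], "delta_rot": [0, 0, 0], "grip": 0}, {"travel": [0, 0, 20], "delta_rot": [0, 0, 0], "grip": 0}, {"travel": [0, 0, 20], "delta_rot": [0, 0, 0], "grip": 0}, {"travel": [0, 0, 20], "delta_rot": [0, 0, 0], "grip": 0}, {"travel": [0, 0, 20], "delta_rot": [0, 0, 0], "grip": 0}, {"travel": [0, 0, 18], "delta_rot": [0, 0, 0], "grip": 0}, {"travel": [0, 0, 12], "delta_rot": [0, 0, 0], "grip": 0}, {"travel": [0, 0, 7], "delta_rot": [0, 0, 0], "grip": 0}, {"travel": [0, 0, 0], "delta_rot": [0, 0, 0], "grip": 0}, {"travel": [0, 0, 0], "delta_rot": [0, 0, 0], "grip": 0}]}}

```text
clock: 3.43
position: [0.5931, -0.178, 0.1148]
tcp_rot: [3.142, -0.0, -3.012]
force: [-0.1, -0.5, 0.3]
grip_width: 0.0006
gripper_force: 0.0
```

Request:
{"op": "apply_moves", "data": {"series": [{"travel": [0, 5, 0], "delta_rot": [0, 0, 0], "grip": 0}, {"travel": [0, 5, 0], "delta_rot": [0, 0, 0], "grip": 0}, {"travel": [0, 5, 0], "delta_rot": [0, 0, 0], "grip": 0}, {"travel": [0, 7, 0], "delta_rot": [0, 0, 0], "grip": 0}, {"travel": [0, 8, 0], "delta_rot": [0, 0, 0], "grip": 0}, {"travel": [0, 10, 0], "delta_rot": [0, 0, 0], "grip": 0}, {"travel": [0, 10, 0], "delta_rot": [0, 0, 0], "grip": 0}, {"travel": [0, 10, 0], "delta_rot": [0, 0, 0], "grip": 0}, {"travel": [0, 10, 0], "delta_rot": [0, 0, 0], "grip": 0}, {"travel": [0, 10, 0], "delta_rot": [0, 0, 0], "grip": 0}]}}

```text
clock: 4.27
position: [0.5832, -0.0985, 0.1156]
tcp_rot: [-3.14, 0.002, -3.012]
force: [0.4, -4.8, 4.9]
grip_width: 0.0003
gripper_force: 2.9
```

Request:
{"op": "apply_moves", "data": {"series": [{"travel": [0, 10, 0], "delta_rot": [0, 0, 0], "grip": 0}, {"travel": [0, 10, 0], "delta_rot": [0, 0, 0], "grip": 0}, {"travel": [0, 10, 0], "delta_rot": [0, 0, 0], "grip": 0}, {"travel": [0, 10, 0], "delta_rot": [0, 0, 0], "grip": 0}, {"travel": [0, 10, 0], "delta_rot": [0, 0, 0], "grip": 0}, {"travel": [0, 10, 0], "delta_rot": [0, 0, 0], "grip": 0}, {"travel": [0, 10, 0], "delta_rot": [0, 0, 0], "grip": 0}, {"travel": [0, 10, 0], "delta_rot": [0, 0, 0], "grip": 0}, {"travel": [0, 10, 0], "delta_rot": [0, 0, 0], "grip": 0}, {"travel": [0, 10, 0], "delta_rot": [0, 0, 0], "grip": 0}]}}

```text
clock: 5.1
position: [0.5699, 0.0006, 0.1154]
tcp_rot: [-3.14, 0.001, -3.012]
force: [0.2, -5.1, 5.8]
grip_width: 0.0
gripper_force: 3.1
```

Request:
{"op": "apply_moves", "data": {"series": [{"travel": [0, 10, 0], "delta_rot": [0, 0, 0], "grip": 0}, {"travel": [0, 10, 0], "delta_rot": [0, 0, 0], "grip": 0}, {"travel": [0, 10, 0], "delta_rot": [0, 0, 0], "grip": 0}, {"travel": [0, 10, 0], "delta_rot": [0, 0, 0], "grip": 0}, {"travel": [0, 10, 0], "delta_rot": [0, 0, 0], "grip": 0}, {"travel": [0, 10, 0], "delta_rot": [0, 0, 0], "grip": 0}, {"travel": [0, 8, 0], "delta_rot": [0, 0, 0], "grip": 0}, {"travel": [0, 6, 0], "delta_rot": [0, 0, 0], "grip": 0}, {"travel": [0, 5, 0], "delta_rot": [0, 0, 0], "grip": 0}, {"travel": [0, 4, 0], "delta_rot": [0, 0, 0], "grip": 0}]}}

```text
clock: 5.93
position: [0.5586, 0.0832, 0.1147]
tcp_rot: [-3.141, -0.0, -3.012]
force: [-0.0, -5.0, 5.2]
grip_width: 0.0004
gripper_force: 2.7
```

```bash
python3 - <<'E'
from h import *
C=np.array([.5735,-.0166]);a=np.deg2rad(7.47);ex=np.array([np.cos(a),np.sin(a)]);ey=np.array([-ex[1],ex[0]])
s=robot.get_state();d=s["position"][:2]-C;print("tcp box",d@ex,d@ey,s["position"],s["force"])
c=cam("top");P=pts(c);np.savez("top1.npz",**c)
cv2.imwrite("pics/top1.png",cv2.resize(c["pixels"][150:320,190:510],None,fx=2.4,fy=2.4,interpolation=cv2.INTER_CUBIC))
E
```

```text
tcp box -0.0017579354531758325 0.10088904872709913 [0.5586407  0.08320427 0.11473261] [-0.01416269 -5.00236187  5.1747865 ]
```

View pics/top1.png

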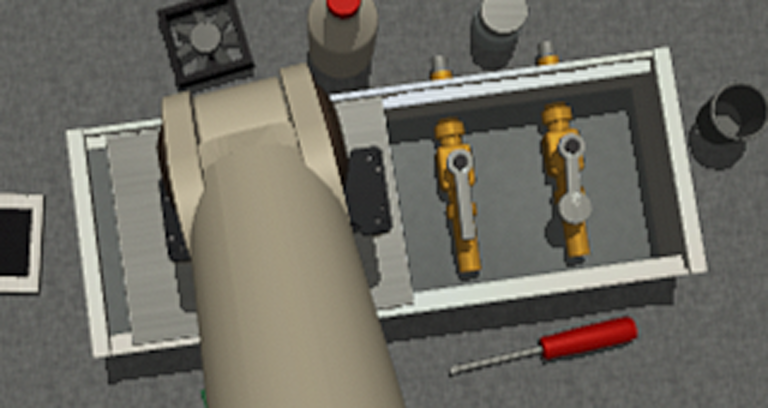

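The bay is uncovered. The disc handle is the right-hand (-y) one, with its hub at crop px (571,147) and its disc at (575,206). The plain handle is at (460,165). The cover still has about a 15 mm gap to the left stop.

Request:
{"op": "apply_moves", "data": {"series": [{"travel": [0, 3, 0], "delta_rot": [0, 0, 0], "grip": 0}, {"travel": [0, 3, 0], "delta_rot": [0, 0, 0], "grip": 0}, {"travel": [0, 3, 0], "delta_rot": [0, 0, 0], "grip": 0}, {"travel": [0, 3, 0], "delta_rot": [0, 0, 0], "grip": 0}, {"travel": [0, 0, 0], "delta_rot": [0, 0, 0], "grip": 0}, {"travel": [0, 0, 0], "delta_rot": [0, 0, 0], "grip": 0}, {"travel": [0, 0, 0], "delta_rot": [0, 0, 0], "grip": 0}, {"travel": [0, 0, 0], "delta_rot": [0, 0, 0], "grip": 0}, {"travel": [0, 0, 0], "delta_rot": [0, 0, 0], "grip": 0}, {"travel": [0, 0, 0], "delta_rot": [0, 0, 0], "grip": 0}]}}

```text
clock: 6.82
position: [0.557, 0.0953, 0.1144]
tcp_rot: [3.141, -0.001, -3.011]
force: [0.4, -0.4, 0.3]
grip_width: 0.0004
gripper_force: 0.1
```

```bash
cat >> h.py <<'E'
C=np.array([.5735,-.0166]);a=np.deg2rad(7.47);ex=np.array([np.cos(a),np.sin(a)]);ey=np.array([-ex[1],ex[0]])
def tb(p): d=np.asarray(p)[:2]-C; return np.round([d@ex,d@ey],4)
E
python3 - <<'E'
from h import *
s=robot.get_state();print("tcp box",tb(s["position"]),s["force"])
c=cam("top");P=pts(c)
# crop->full pixels, disc and hubs at z=.062
for n,(u,v) in dict(disc=(575,206),hub=(571,147),phub=(460,162),pend=(467,232)).items():
    print(n,tb(ray(c,190+u/2.4,150+v/2.4,.062)),P[int(150+v/2.4),int(190+u/2.4)].round(3))
# cover -y edge: height profile along box y at bx=-.085
g=P.reshape(-1,3);b=np.stack([(g[:,:2]-C)@ex,(g[:,:2]-C)@ey],1)
for bx in(-.07,.06):
  m=(abs(b[:,0]-bx)<.008)&(b[:,1]>-.06)&(b[:,1]<.06)
  o=np.argsort(b[m,1]);q=np.c_[b[m,1],g[m,2]][o];print(bx,q[(q[:,1]>.05)][:3].round(4).tolist(),[ (round(x,3),round(z,3)) for x,z in q[::14]])
E
```

```text
tcp box [-0.0018  0.1131] [ 0.35371244 -0.36752093  0.30856143]
disc [-0.0307 -0.1834] [ 0.569 -0.201  0.064]
hub [ 0.0267 -0.1888] [ 0.624 -0.197  0.067]
phub [ 0.0273 -0.0798] [ 0.612 -0.09   0.064]
pend [-0.0411 -0.0762] [ 0.544 -0.096  0.063]
-0.07 [[-0.0009, 0.0799], [-0.0006, 0.0796], [-0.0004, 0.079]] [(np.float64(-0.059), np.float64(0.005)), (np.float64(-0.054), np.float64(0.005)), (np.float64(-0.049), np.float64(0.002)), (np.float64(-0.044), np.float64(0.003)), (np.float64(-0.039), np.float64(0.003)), (np.float64(-0.033), np.float64(0.002)), (np.float64(-0.028), np.float64(0.005)), (np.float64(-0.023), np.float64(0.002)), (np.float64(-0.017), np.float64(0.005)), (np.float64(-0.013), np.float64(0.005)), (np.float64(-0.008), np.float64(0.008)), (np.float64(0.002), np.float64(0.08)), (np.float64(0.006), np.float64(0.078)), (np.float64(0.011), np.float64(0.085)), (np.float64(0.015), np.float64(0.077)), (np.float64(0.02), np.float64(0.084)), (np.float64(0.025), np.float64(0.081)), (np.float64(0.029), np.float64(0.078)), (np.float64(0.034), np.float64(0.083)), (np.float64(0.039), 
[... 221 characters left out ...]
np.float64(0.004)), (np.float64(-0.043), np.float64(0.004)), (np.float64(-0.038), np.float64(0.002)), (np.float64(-0.032), np.float64(0.005)), (np.float64(-0.027), np.float64(0.007)), (np.float64(-0.021), np.float64(0.006)), (np.float64(-0.016), np.float64(0.005)), (np.float64(-0.01), np.float64(0.002)), (np.float64(0.0), np.float64(0.081)), (np.float64(0.005), np.float64(0.082)), (np.float64(0.009), np.float64(0.079)), (np.float64(0.014), np.float64(0.077)), (np.float64(0.019), np.float64(0.08)), (np.float64(0.024), np.float64(0.078)), (np.float64(0.03), np.float64(0.081)), (np.float64(0.035), np.float64(0.076)), (np.float64(0.04), np.float64(0.079)), (np.float64(0.044), np.float64(0.081))]
```

Request:
{"op": "apply_moves", "data": {"series": [{"travel": [0, 2, 0], "delta_rot": [0, 0, 0], "grip": 0}, {"travel": [0, 2, 0], "delta_rot": [0, 0, 0], "grip": 0}, {"travel": [0, 1, 0], "delta_rot": [0, 0, 0], "grip": 0}, {"travel": [0, 0, 0], "delta_rot": [0, 0, 0], "grip": 0}, {"travel": [0, -5, 0], "delta_rot": [0, 0, 0], "grip": 0}, {"travel": [0, -15, 0], "delta_rot": [0, 0, 0], "grip": 0}, {"travel": [0, -10, -20], "delta_rot": [0, 0, 0], "grip": 0}, {"travel": [0, -30, 0], "delta_rot": [0, 0, 0], "grip": 0}, {"travel": [0, -30, 0], "delta_rot": [0, 0, 0], "grip": 0}, {"travel": [0, -30, 0], "delta_rot": [0, 0, 0], "grip": 0}]}}

```text
clock: 7.7
position: [0.5728, -0.0199, 0.1354]
tcp_rot: [3.141, 0.001, -3.01]
force: [0.1, -1.0, -0.7]
grip_width: 0.0003
gripper_force: 0.0
```

Request:
{"op": "apply_moves", "data": {"series": [{"travel": [3, -25, 0], "delta_rot": [0, 0, 0], "grip": 0}, {"travel": [3, -25, 0], "delta_rot": [0, 0, 0], "grip": 0}, {"travel": [3, -25, 0], "delta_rot": [0, 0, 0], "grip": 0}, {"travel": [3, -25, 0], "delta_rot": [0, 0, 0], "grip": 0}, {"travel": [3, -25, 0], "delta_rot": [0, 0, 0], "grip": 0}, {"travel": [3, -25, 0], "delta_rot": [0, 0, 0], "grip": 0}, {"travel": [3, -25, 0], "delta_rot": [0, 0, 0], "grip": 0}, {"travel": [3, -25, 0], "delta_rot": [0, 0, 0], "grip": 0}, {"travel": [2, -20, 0], "delta_rot": [0, 0, 0], "grip": 0}, {"travel": [0, 0, 0], "delta_rot": [0, 0, 0], "grip": 0}]}}

```text
clock: 8.53
position: [0.5739, -0.2476, 0.1349]
tcp_rot: [-3.138, 0.0, -3.019]
force: [-0.4, -1.5, -0.0]
grip_width: 0.0005
gripper_force: 0.0
```

```bash
python3 - <<'E'
from h import *
s=robot.get_state();print("tcp box",tb(s["position"]),s["position"],s["force"])
c=cam("top");P=pts(c)
g=P.reshape(-1,3);b=np.stack([(g[:,:2]-C)@ex,(g[:,:2]-C)@ey],1)
t=(abs(b[:,0])<.05)&(b[:,1]>.1)&(b[:,1]<.2)&(g[:,2]>.096)&(g[:,2]<.11);print("tab",t.sum(),b[t].mean(0))
E
```

```text
tcp box [-0.0296 -0.229 ] [ 0.5739247  -0.2475539   0.13494907] [-0.43743486 -1.50273955 -0.04740413]
tab 126 [-0.00140094  0.13777674]
```

Request:
{"op": "apply_moves", "data": {"series": [{"travel": [0, -2, 0], "delta_rot": [0, 0, 0], "grip": 0}, {"travel": [0, 0, 12], "delta_rot": [0, 0, 0], "grip": 0}, {"travel": [0, 0, 12], "delta_rot": [0, 0, 0], "grip": 0}, {"travel": [0, 0, 12], "delta_rot": [0, 0, 0], "grip": 0}, {"travel": [0, 0, 10], "delta_rot": [0, 0, 0], "grip": 0}, {"travel": [0, 0, 8], "delta_rot": [0, 0, 0], "grip": 0}, {"travel": [0, 0, 8], "delta_rot": [0, 0, 0], "grip": 0}, {"travel": [0, 0, 0], "delta_rot": [0, 0, 0], "grip": 0}, {"travel": [0, 0, 0], "delta_rot": [0, 0, 0], "grip": 0}, {"travel": [0, 0, 0], "delta_rot": [0, 0, 0], "grip": 0}]}}

```text
clock: 9.42
position: [0.5755, -0.243, 0.073]
tcp_rot: [-3.141, 0.0, -3.012]
force: [0.2, -0.1, -0.3]
grip_width: 0.0005
gripper_force: 0.0
```

Request:
{"op": "apply_moves", "data": {"series": [{"travel": [0, 7, 0], "delta_rot": [0, 0, 0], "grip": 0}, {"travel": [0, 7, 0], "delta_rot": [0, 0, 0], "grip": 0}, {"travel": [0, 7, 0], "delta_rot": [0, 0, 0], "grip": 0}, {"travel": [0, 7, 0], "delta_rot": [0, 0, 0], "grip": 0}, {"travel": [0, 7, 0], "delta_rot": [0, 0, 0], "grip": 0}, {"travel": [0, 7, 0], "delta_rot": [0, 0, 0], "grip": 0}, {"travel": [0, 7, 0], "delta_rot": [0, 0, 0], "grip": 0}, {"travel": [0, 7, 0], "delta_rot": [0, 0, 0], "grip": 0}, {"travel": [0, 7, 0], "delta_rot": [0, 0, 0], "grip": 0}, {"travel": [0, 0, 0], "delta_rot": [0, 0, 0], "grip": 0}]}}

```text
clock: 10.25
position: [0.5664, -0.1775, 0.0726]
tcp_rot: [3.14, -0.001, -3.01]
force: [-1.1, 0.1, -0.1]
grip_width: 0.0003
gripper_force: 0.3
```

Request:
{"op": "apply_moves", "data": {"series": [{"travel": [-5, 4, 0], "delta_rot": [0, 0, 0], "grip": 0}, {"travel": [-5, 4, 0], "delta_rot": [0, 0, 0], "grip": 0}, {"travel": [-5, 4, 0], "delta_rot": [0, 0, 0], "grip": 0}, {"travel": [-5, 4, 0], "delta_rot": [0, 0, 0], "grip": 0}, {"travel": [-5, 4, 0], "delta_rot": [0, 0, 0], "grip": 0}, {"travel": [-4, 0, 0], "delta_rot": [0, 0, 0], "grip": 0}, {"travel": [-3, 0, 0], "delta_rot": [0, 0, 0], "grip": 0}, {"travel": [0, 0, 0], "delta_rot": [0, 0, 0], "grip": 0}, {"travel": [0, 0, 0], "delta_rot": [0, 0, 0], "grip": 0}, {"travel": [0, 0, 0], "delta_rot": [0, 0, 0], "grip": 0}]}}

```text
clock: 11.08
position: [0.595, -0.1551, 0.0721]
tcp_rot: [3.139, -0.003, -3.011]
force: [-5.0, 2.1, 2.0]
grip_width: 0.0003
gripper_force: 2.3
```

Request:
{"op": "apply_moves", "data": {"series": [{"travel": [-2, 0, 0], "delta_rot": [0, 0, 0], "grip": 0}, {"travel": [-2, 0, 0], "delta_rot": [0, 0, 0], "grip": 0}, {"travel": [-1, 0, 0], "delta_rot": [0, 0, 0], "grip": 0}, {"travel": [0, 0, 0], "delta_rot": [0, 0, 0], "grip": 0}, {"travel": [0, 0, 0], "delta_rot": [0, 0, 0], "grip": 0}, {"travel": [0, 0, 0], "delta_rot": [0, 0, 0], "grip": 0}, {"travel": [0, 0, 0], "delta_rot": [0, 0, 0], "grip": 0}, {"travel": [0, 0, 0], "delta_rot": [0, 0, 0], "grip": 0}, {"travel": [0, 0, 0], "delta_rot": [0, 0, 0], "grip": 0}, {"travel": [0, 0, 0], "delta_rot": [0, 0, 0], "grip": 0}]}}

```text
clock: 11.92
position: [0.5956, -0.155, 0.0718]
tcp_rot: [3.138, -0.011, -3.012]
force: [-16.8, 1.8, 11.9]
grip_width: 0.0001
gripper_force: 7.8
```

The force rose to 17 N with the tool at the expected x, so the handle is at its stop. I'll back off, lift and check.

Request:
{"op": "apply_moves", "data": {"series": [{"travel": [5, 0, 0], "delta_rot": [0, 0, 0], "grip": 0}, {"travel": [8, 0, 0], "delta_rot": [0, 0, 0], "grip": 0}, {"travel": [8, 0, 0], "delta_rot": [0, 0, 0], "grip": 0}, {"travel": [0, 0, -15], "delta_rot": [0, 0, 0], "grip": 0}, {"travel": [0, 0, -20], "delta_rot": [0, 0, 0], "grip": 0}, {"travel": [0, 0, -30], "delta_rot": [0, 0, 0], "grip": 0}, {"travel": [0, 0, -30], "delta_rot": [0, 0, 0], "grip": 0}, {"travel": [0, 0, -30], "delta_rot": [0, 0, 0], "grip": 0}, {"travel": [0, 0, -30], "delta_rot": [0, 0, 0], "grip": 0}, {"travel": [0, 0, -20], "delta_rot": [0, 0, 0], "grip": 0}]}}

```text
clock: 12.75
position: [0.5817, -0.1591, 0.2514]
tcp_rot: [-3.14, 0.005, -3.012]
force: [0.1, 0.4, 0.4]
grip_width: 0.0003
gripper_force: 0.0
```

Request:
{"op": "apply_moves", "data": {"series": [{"travel": [0, 30, 0], "delta_rot": [0, 0, 0], "grip": 0}, {"travel": [0, 30, 0], "delta_rot": [0, 0, 0], "grip": 0}, {"travel": [0, 30, 0], "delta_rot": [0, 0, 0], "grip": 0}, {"travel": [0, 30, 0], "delta_rot": [0, 0, 0], "grip": 0}, {"travel": [0, 30, 0], "delta_rot": [0, 0, 0], "grip": 0}, {"travel": [0, 30, 0], "delta_rot": [0, 0, 0], "grip": 0}, {"travel": [0, 30, 0], "delta_rot": [0, 0, 0], "grip": 0}, {"travel": [0, 30, 0], "delta_rot": [0, 0, 0], "grip": 0}, {"travel": [0, 0, 0], "delta_rot": [0, 0, 0], "grip": 0}, {"travel": [0, 0, 0], "delta_rot": [0, 0, 0], "grip": 0}]}}

```text
clock: 13.58
position: [0.5493, 0.082, 0.2481]
tcp_rot: [3.141, 0.002, -3.007]
force: [0.8, -0.7, 0.4]
grip_width: 0.0004
gripper_force: 0.0
```

```bash
python3 - <<'E'
from h import *
c=cam("top");print(robot.get_state()["force"])
cv2.imwrite("pics/top2.png",cv2.resize(c["pixels"][150:320,190:510],None,fx=2.4,fy=2.4,interpolation=cv2.INTER_CUBIC))
E
```

```text
[-0.23376207 -0.09142027  0.50359103]
```

View pics/top2.png

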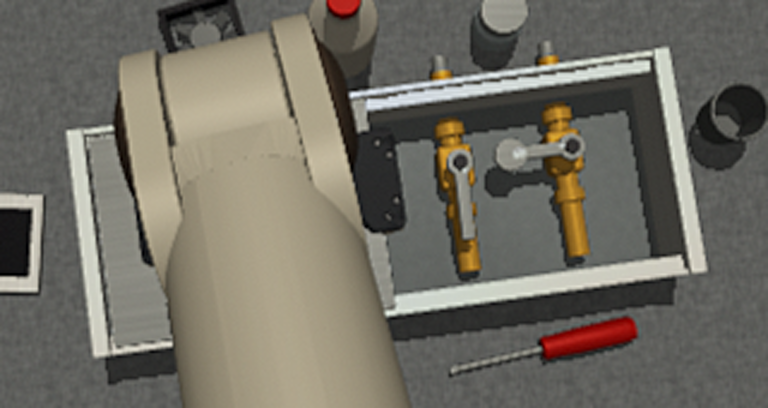

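The disc handle now runs from its hub (571,147) to its disc (511,154), parallel to the long sides, so it is shut. The plain handle (460,165) is unchanged, the cover is at the far stop, and the bystanders in view are in place.

```bash
python3 -c "
from rig import robot
print(robot.job_done())"
```

```text
the job is handed in; nothing more can be done
None
```

I slid the cover to within about 3 mm of the far stop, pushed the disc-ended valve handle shut against its stop, left the plain handle alone, saw no loose item moved in the last top view, and handed the job in; no verdict came back.

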